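# Put the mixed-up microscope objectives back in their own holders

### The job

The four microscope objectives were put back in the wrong holders: move each one into the holder whose cup has the colour of its band, standing upright, parking in the spare grey holder whenever you need a free place. They are delicate optics: set them down gently, never drop or tip them or put them on the bare table, and do not knock over the oil bottle.

Things in the scene. Friction and masses are not known exactly. Their poses are not given: they have to be found in the camera images.
- objective_red: Loose microscope objective with a red band, nose up, 52 mm tall, 0.1 to 0.28 kg. From the underside up: brass thread 25 mm across, 6 mm high; satin barrel 32 mm across, parallel from 6 to 40 mm (grip here); red band round it from 32 to 40 mm and on the taper above; nose 22 mm across with a dark lens on top. Origin: centre of its underside, z up its axis.
- objective_yellow: Loose microscope objective with a yellow band, nose up, 56 mm tall, 0.1 to 0.28 kg. From the underside up: brass thread 25 mm across, 6 mm high; satin barrel 32 mm across, parallel from 6 to 40 mm (grip here); yellow band round it from 32 to 40 mm and on the taper above; nose 22 mm across with a dark lens on top. Origin: centre of its underside, z up its axis.
- objective_green: Loose microscope objective with a green band, nose up, 60 mm tall, 0.1 to 0.28 kg. From the underside up: brass thread 25 mm across, 6 mm high; satin barrel 32 mm across, parallel from 6 to 40 mm (grip here); green band round it from 32 to 40 mm and on the taper above; nose 22 mm across with a dark lens on top. Origin: centre of its underside, z up its axis.
- objective_blue: Loose microscope objective with a blue band, nose up, 64 mm tall, 0.1 to 0.28 kg. From the underside up: brass thread 25 mm across, 6 mm high; satin barrel 32 mm across, parallel from 6 to 40 mm (grip here); blue band round it from 32 to 40 mm and on the taper above; nose 22 mm across with a dark lens on top. Origin: centre of its underside, z up its axis.
- holder_red: Fixed objective holder, home of the red-banded objective: black flange 70 x 70 x 6 mm with a round red cup, 58 mm across outside, 50 inside, rim 18 mm and floor (black pad) 8 mm above the table. An objective stands on that floor with 9 mm of play all round. Origin: centre of its underside, on the table; z up.
- holder_yellow: Fixed objective holder, home of the yellow-banded objective: black flange 70 x 70 x 6 mm with a round yellow cup, 58 mm across outside, 50 inside, rim 18 mm and floor (black pad) 8 mm above the table. An objective stands on that floor with 9 mm of play all round. Origin: centre of its underside, on the table; z up.
- holder_green: Fixed objective holder, home of the green-banded objective: black flange 70 x 70 x 6 mm with a round green cup, 58 mm across outside, 50 inside, rim 18 mm and floor (black pad) 8 mm above the table. An objective stands on that floor with 9 mm of play all round. Origin: centre of its underside, on the table; z up.
- holder_blue: Fixed objective holder, home of the blue-banded objective: black flange 70 x 70 x 6 mm with a round blue cup, 58 mm across outside, 50 inside, rim 18 mm and floor (black pad) 8 mm above the table. An objective stands on that floor with 9 mm of play all round. Origin: centre of its underside, on the table; z up.
- holder_spare: Fixed objective holder, the spare, empty at the start, for parking: black flange 70 x 70 x 6 mm with a round dark grey cup, 58 mm across outside, 50 inside, rim 18 mm and floor (black pad) 8 mm above the table. An objective stands on that floor with 9 mm of play all round. Origin: centre of its underside, on the table; z up.
- oil_bottle: Small amber immersion-oil bottle with a black cap and a pale label, 28 mm across, 64 mm tall, standing loose among the holders; not to be knocked over. Origin: centre of its underside, z up.

How it is judged:
By the outcome, as a careful person would: the job done as asked, in the order asked, and still so for the second after the job is handed in, with the robot touching nothing.
It also fails if it takes over 115 s, if anything falls off the work surface, if the arm or the gripper's body presses on something with over 40 N, if the wrist force passes 120 N, or if a joint passes its speed limit or range.

### The arm

A 6-joint arm with a two-finger parallel gripper is mounted at the origin on the work surface. World frame = base frame: x ahead of the robot, y to its left, z up, the work surface at z = 0. Lengths are in m, angles in rad, forces in N, time in s.
With the tool pointing down it reaches from about 0.375 to 0.925 m from the base axis. Payload 5.7 kg.
Tool frame: the origin (TCP) lies at the very end of the fingers, on their centre line; the grasp point (between the pads) lies 19 mm behind it; z points along the fingers, y is the direction in which the jaws open and shut (so a half turn about z gives the same grasp; the last joint's range is limited). The gripper opens to 85 mm and grips with 20 to 120 N. Pads are 22 mm wide; open, the fingers measure 114 mm over their backs; the gripper's body (76 mm by 85 mm) begins 54 mm behind the grasp point. The pads swing forward as they close: fully open they stand 13 mm farther back than shut.
Start: joints at [-1.311, 0.359, 1.51, -0, 1.272, -0.115], TCP at [0.22, -0.558, 0.231] pointing down, gripper open.
Joint ranges: [-2.97, 2.97], [-1.01, 2.36], [0.21, 2.38], [-0.96, 4.11], [0.2, 2.71], [-2.98, 2.98]. Speed limits (rad/s): [2.39, 2.39, 3.14, 3.14, 3.14, 3.14].

### API

Orientations are given as [roll, pitch, yaw] about the fixed x, y, z axes, in that order (R = Rz(yaw) Ry(pitch) Rx(roll)).
In Python, from bench import bot, claw, cams, sign_off, readout gives the robot as it stands. Calls block until the motion is done:
- bot.reach(position, orientation): joint-space move of the TCP to a pose.
- bot.movel(position, max_speed=0.15, rotation=None): straight line of the TCP; rotation=None keeps the orientation; max_speed is the mean speed in m/s.
- bot.movej(angles): joint-space move.
- claw.release() and claw.clamp(grasp_force=None): open the fingers fully, or close them until they stop; grasp_force is the grip in N (None keeps the last).
- bot.sleep(seconds).
- bot.inverse_kinematics(position, orientation): joint angles nearest the present ones, or None.
- cams.snapshot(name): name is "side" or "top" or "wrist"; returns the picture (400x640x3 uint8, red, green, blue); there is no depth.
- cams.camera_model(name): a dict with "fx", "fy", "cx", "cy" (pixels), "k1" (the pictures are not rectified: a ray, as slopes to the right and down, at radius r is drawn at 1 + k1 r^2 times it, then the intrinsics apply), "position" and "rotation" of the camera in the world. Camera axes: x right, y down, z forward; pixel columns grow to the right and rows downward; lengths in m; the calibration is good to about 2 mm. A picture is of the moment at which its call begins: read the wrist's pose just before it. camera_model takes no time and is no camera call; for the wrist camera it gives the pose at the moment of the call.
A pose or a line that the arm cannot do raises bot.MotionError and nothing moves.
- sign_off(): hands the job in, once; it reports no verdict.
Readings, each from a call of its own:
- readout.read_t(): time.
- readout.read_joints(): joint angles.
- readout.read_qvel(): joint speeds.
- readout.read_tau(): joint torques, N m.
- readout.read_tool_pos(): TCP position.
- readout.read_orientation(): TCP orientation.
- readout.read_force(): force on the tool from outside, world axes, zero at the start.
- readout.read_torque(): the same for the moment, N m.
- readout.read_gripper_width(): finger opening in m.
Only numpy, scipy, OpenCV 4.12 (cv2) and the standard library are available. Lean on these libraries where they do the work, as an engineer would, in place of code of your own. Each camera call takes 0.05 s, during which the arm holds its last target. There are 200 camera calls.

## Working session

There is one attempt and no reset: what is moved stays moved. The work goes in short steps, each a Python script; the robot and the scene stay as the last script left them, time stands still between calls to the robot, and variables do not carry over. Pictures are saved under pics/ and viewed, about 12 in all and at most 16, crops included, and the job is handed in when it is done.

```bash
ls; mkdir -p pics
python3 - <<'E'
from bench import *
import cv2
for n in("top","side"):
    cv2.imwrite(f"pics/{n}0.png",cams.snapshot(n)[:,:,::-1]); print(n,cams.camera_model(n))
print(readout.read_orientation(),readout.read_t())
E
```

```text
pics
top {'fx': 395.2502399192026, 'fy': 395.2502399192026, 'cx': 319.04593633045556, 'cy': 195.57796756765737, 'k1': 0.03279818840853118, 'position': array([0.37210337, 0.02634159, 0.82511892]), 'rotation': array([-2.89574824, -0.00363107, -1.68787223])}
side {'fx': 389.918385242543, 'fy': 389.918385242543, 'cx': 317.2716654137238, 'cy': 200.49720204121576, 'k1': -0.05820537102805026, 'position': array([0.33338686, 0.54009709, 0.66025837]), 'rotation': array([-2.39459094, -0.01238288, -2.75144679])}
[-3.13989057e+00 -2.09469348e-04  3.74827546e-01] 0.1
```

View pics/top0.png

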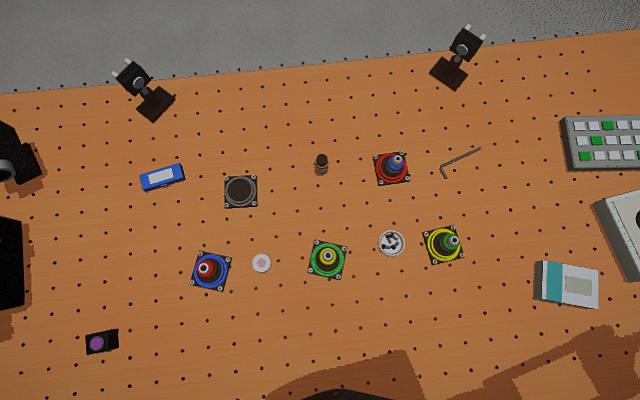

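View pics/side0.png

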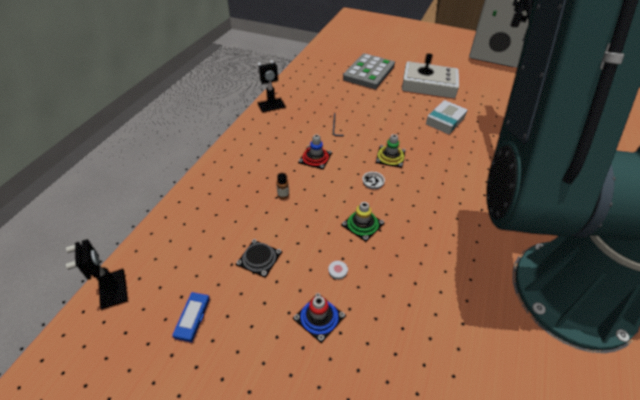

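The top view shows the red objective in the blue cup (210,271), blue in red (392,168), yellow in green (327,259) and green in yellow (442,244). The spare holder is at (240,190) and the bottle at (321,163). So there are two swaps to make through the spare.

```bash
cat > h.py <<'E'
from bench import *
import cv2, numpy as np
from scipy.spatial.transform import Rotation as R
from scipy.optimize import least_squares
def rot(m):
    r=np.asarray(m["rotation"]); return r if r.shape==(3,3) else R.from_euler("xyz",r).as_matrix()
def proj(m,P):
    c=(np.atleast_2d(P)-m["position"])@rot(m); s=c[:,:2]/c[:,2:]
    s=s*(1+m["k1"]*(s**2).sum(1,keepdims=True))
    return s*[m["fx"],m["fy"]]+[m["cx"],m["cy"]]
def back(m,uv,z):
    return least_squares(lambda p:(proj(m,[*p,z])-uv).ravel(),[.5,0]).x
def pose(): return readout.read_tool_pos(),readout.read_orientation()
E
python3 - <<'E'
from h import *
T=cams.camera_model("top");S=cams.camera_model("side")
top={"h_blue":(210,271),"h_red":(392,168),"h_green":(327,259),"h_yellow":(442,244),"spare":(240,190)}
im=cams.snapshot("top"); hsv=cv2.cvtColor(im,cv2.COLOR_RGB2HSV)
for k,uv in top.items():
    x,y=uv; w=hsv[y-25:y+26,x-25:x+26].astype(int)
    # dark or strongly non-orange = flange+cup; table hue ~10-14
    t=(abs(w[...,0]-12)<5)&(w[...,2]>120)
    m=(~t).astype(np.uint8); m=cv2.morphologyEx(m,cv2.MORPH_OPEN,np.ones((5,5)))
    c=max(cv2.findContours(m,0,2)[0],key=cv2.contourArea); r=cv2.minAreaRect(c)
    c0=np.array(r[0])+[x-25,y-25]; p=back(T,c0,.008)
    print(k,c0.round(1),np.round(r[1],1),p.round(4),"r",np.hypot(*p).round(3),"in side:",proj(S,[*p,.008]).round(0), "ang",round(r[2]))
for k,a,b,z in [("o_red",(205,267),(320,299),.06),("o_blue",(398,157),(317,137),.072),("o_yel",(328,254),(364,205),.064),("o_grn",(452,240),(393,137),.068),("bottle",(321,156),(282,177),.064)]:
    print(k,back(T,a,z).round(4),back(S,b,z).round(4))
W=cams.camera_model("wrist");print(W,pose())
cv2.imwrite("pics/crop.png",cv2.resize(im[140:300,180:480,::-1],None,fx=2.6,fy=2.6,interpolation=2))
E
```

```text
h_blue [210.4 270.9] [35.1 36. ] [0.4448 0.2364] r 0.504 in side: [[320. 315.]] ang 13
h_red [390.8 168.2] [31.6 32.7] [ 0.6181 -0.1622] r 0.639 in side: [[316. 156.]] ang 81
h_green [326.7 259.7] [33.7 35.3] [ 4.392e-01 -2.000e-04] r 0.439 in side: [[363. 223.]] ang 11
h_yellow [442.5 244.4] [34.4 34.7] [ 0.4428 -0.2413] r 0.504 in side: [[390. 155.]] ang 76
spare [240.  191.5] [33. 32.] [0.6038 0.1658] r 0.626 in side: [[260. 257.]] ang 90
o_red [0.4486 0.2328] [0.4465 0.2331]
o_blue [ 0.6205 -0.1656] [ 0.6143 -0.1604]
o_yel [ 0.445  -0.0023] [0.4428 0.0006]
o_grn [ 0.4438 -0.2413] [ 0.4447 -0.2395]
bottle [ 0.6435 -0.0124] [ 0.635  -0.0083]
{'fx': 280.08910571704564, 'fy': 280.08910571704564, 'cx': 319.161276846373, 'cy': 206.26978255944633, 'k1': -0.02551837158014262, 'position': array([ 0.29769592, -0.52683267,  0.37338374]), 'rotation': array([ 2.80845379e+00,  6.66179062e-04, -1.19604517e+00])} (array([ 0.21949823, -0.55787646,  0.23064721]), array([-3.14020776e+00, -1.67856519e-04,  3.74757544e-01]))
```

View pics/crop.png

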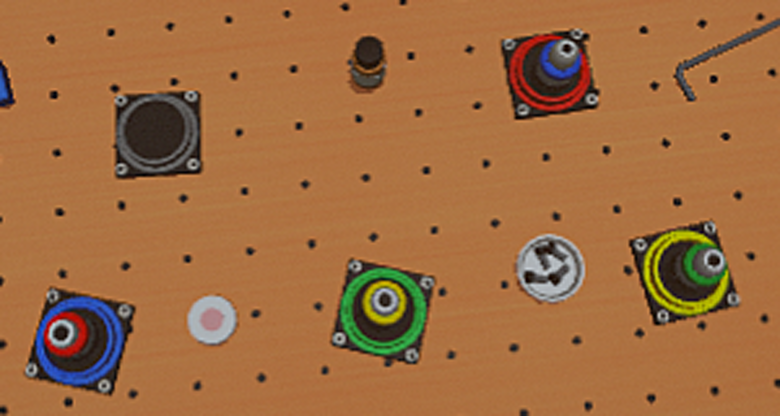

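The holders and objectives agree to within a few mm between the two cameras, and the heights and reach are plausible. Next I hover over the red objective and take a close look.

```bash
cat >> h.py <<'E'
H=dict(blue=(.4448,.2364),red=(.6181,-.1622),green=(.4392,0.),yellow=(.4428,-.2413),spare=(.6038,.1658))
LEN=dict(red=.052,yellow=.056,green=.060,blue=.064)
def ori(p): return [np.pi,0,np.arctan2(p[1],p[0])+np.pi/2]
def look(name,p,col):
    W=cams.camera_model("wrist"); im=cams.snapshot("wrist")[:,:,::-1].copy()
    t=np.linspace(0,6.3,60); C=np.c_[np.cos(t),np.sin(t)]
    for r,z in ((.011,.008+LEN[col]),(.016,.048)):
        cv2.polylines(im,[proj(W,np.c_[C*r+p,t*0+z]).round().astype(int)],0,(255,0,255),1)
    cv2.imwrite(f"pics/{name}.png",im); return im
E
python3 - <<'E'
from h import *
p=np.array((.4475,.233))
bot.reach([*p,.16],ori(p)); print(readout.read_joints().round(2),pose(),readout.read_t(),readout.read_force())
look("w_red",p,"red")
E
```

```text
[ 0.34  0.3   1.8  -0.    1.04 -0.14] (array([0.44800394, 0.23251201, 0.16007091]), array([3.14133281e+00, 1.70617162e-04, 2.04972483e+00])) 3.0583 [0.45841336 0.54789573 0.56270966]
```

View pics/w_red.png

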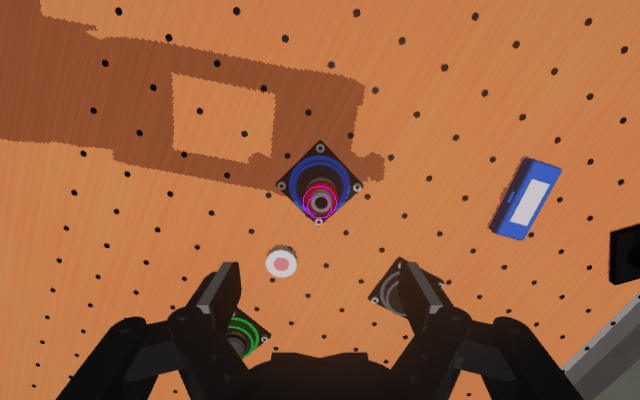

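The projected circles land on the nose ring at (320,202), so the estimate is good. Now I pick it up and park it in the spare.

```bash
cat >> h.py <<'E'
UP=.14
def pick(p,z=.022):
    bot.reach([*p,UP],ori(p)); bot.movel([*p,.06],.2); bot.movel([*p,z],.08)
    claw.clamp(35); bot.sleep(.2); print("width",readout.read_gripper_width(),"F",readout.read_force().round(2),"z",readout.read_tool_pos()[2])
    bot.movel([*p,z+.02],.05); bot.movel([*p,UP],.2); print("up width",readout.read_gripper_width(),"F",readout.read_force().round(2))
def place(p,z=.0225):
    p=np.array(p); bot.reach([*p,UP],ori(p)); bot.movel([*p,.045],.15); bot.movel([*p,z],.03)
    print("down F",readout.read_force().round(2),pose()[0].round(4)); bot.sleep(.2); claw.release(); bot.sleep(.2)
    bot.movel([*p,.07],.1); bot.movel([*p,UP],.25); print("t",readout.read_t())
E
python3 - <<'E'
from h import *
p=np.array((.4475,.233)); pick(p)
print(readout.read_t()); look("w_held",p,"red")
place(H["spare"]); look("w_spare",np.array(H["spare"]),"red")
E
```

```text
width 0.03109377149746211 F [-0.49  0.06  6.61] z 0.02245291430190003
up width 0.031039543178099514 F [-1.3  -0.58 -0.91]
6.4667
down F [-1.46 -1.54  2.94] [0.6033 0.1657 0.0225]
t 10.95
```

View pics/w_spare.png

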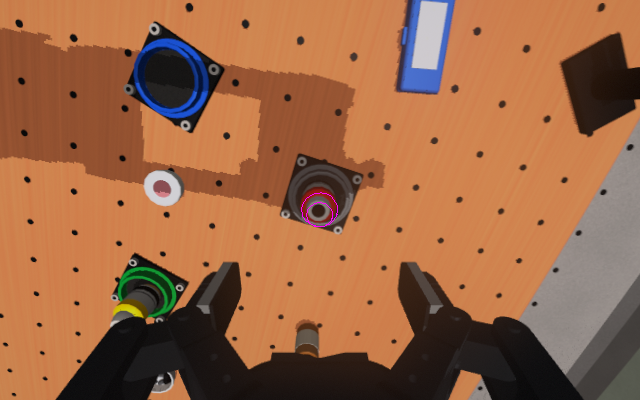

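Red stands upright in the spare, with its nose at (319,211) under the overlay. Contact force was about 3 N. Next is blue.

Run:
```python
from h import *
p=np.array((.6178,-.163)); bot.reach([*p,.15],ori(p)); look("w_blue",p,"blue")
```

```text
(no output)
```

View pics/w_blue.png

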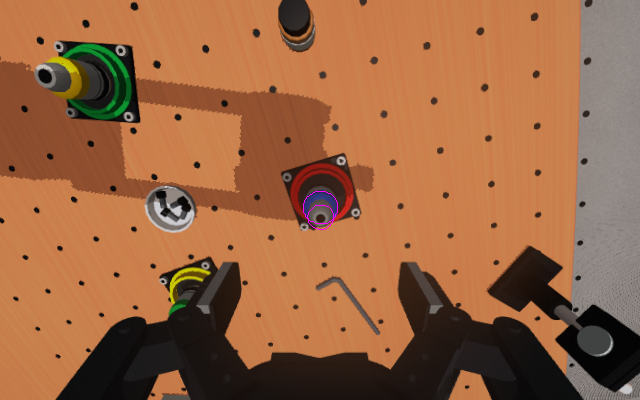

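The overlay fits the blue nose at (320,217). Next: blue to blue, red from the spare to red, then hover over yellow.

Run:
```python
from h import *
pick(np.array((.6178,-.163))); place(H["blue"]); look("p_blue",np.array(H["blue"]),"blue")
if 1:
    pick(np.array(H["spare"])); place(H["red"]); look("p_red",np.array(H["red"]),"red")
p=np.array((.4438,-.001)); bot.reach([*p,.15],ori(p)); look("w_yel",p,"yellow"); print(readout.read_t())
a=[cv2.imread(f"pics/{n}.png")[60:330,190:450] for n in("p_blue","p_red","w_yel")]
cv2.imwrite("pics/m1.png",np.hstack(a))
```

```text
width 0.03071391148059097 F [ 0.76 -0.79  6.05] z 0.022488986364543734
up width 0.030723294279385818 F [-0.22  0.78 -3.15]
down F [-2.03 -0.76  2.43] [0.4444 0.2363 0.0225]
t 20.975
width 0.030968172125812505 F [-0.83 -0.79  5.78] z 0.02249640208483522
up width 0.030871058477888107 F [-0.48  0.61 -1.47]
down F [-1.61  0.13  3.4 ] [ 0.6176 -0.1621  0.0225]
t 29.825
30.8667
```

View pics/m1.png

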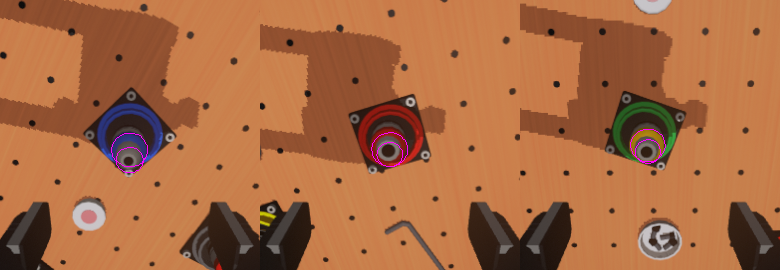

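Blue (nose at mosaic 128,160) and red (388,150) stand upright in their own cups. The yellow overlay at (646,151) fits. Now the second swap.

Run:
```python
from h import *
pick(np.array((.4438,-.001))); place(H["spare"]); look("s_yel",np.array(H["spare"]),"yellow")
p=np.array((.4440,-.2407)); bot.reach([*p,.15],ori(p)); look("w_grn",p,"green"); print(readout.read_t())
a=[cv2.imread(f"pics/{n}.png")[60:330,190:450] for n in("s_yel","w_grn")]
cv2.imwrite("pics/m2.png",np.hstack(a))
```

```text
width 0.030658706392667105 F [-0.65  0.88  5.28] z 0.02237794418442944
up width 0.030731456433140708 F [-0.24  1.19 -1.15]
down F [-1.99  0.44  2.79] [0.6033 0.1657 0.0225]
t 38.8583
40.5667
```

View pics/m2.png

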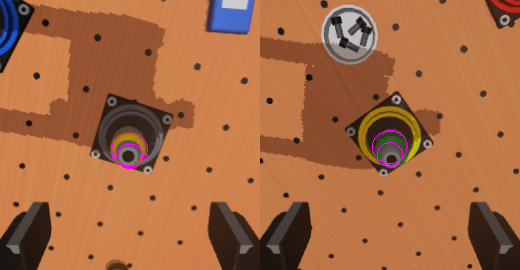

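Yellow is parked upright at (129,156), and the green overlay fits at (391,158).

Run:
```python
from h import *
pick(np.array((.4440,-.2407))); place(H["green"]); look("p_grn",np.array(H["green"]),"green")
pick(np.array(H["spare"])); place(H["yellow"]); look("p_yel",np.array(H["yellow"]),"yellow")
bot.movej([-1.311,.359,1.51,0,1.272,-.115]); print(readout.read_t())
im=cams.snapshot("top")[:,:,::-1]; im2=cams.snapshot("side")[:,:,::-1]
a=[cv2.imread(f"pics/{n}.png")[60:330,190:450] for n in("p_grn","p_yel")]
cv2.imwrite("pics/m3.png",np.hstack(a))
cv2.imwrite("pics/end.png",np.hstack([cv2.resize(im[140:300,180:480],None,fx=1.5,fy=1.5,interpolation=2),cv2.resize(im2[110:350,220:430],(342,240))[:240]]))
```

```text
width 0.03092919874159682 F [-0.66  0.2   5.7 ] z 0.022462183294880398
up width 0.030645554364065183 F [-0.05 -0.56 -1.64]
down F [-1.53 -0.44  3.72] [4.388e-01 1.000e-04 2.250e-02]
t 48.5917
width 0.03133864984082789 F [-2.38 -0.4   5.93] z 0.022478494788591808
up width 0.030825597392376294 F [-0.19  0.38 -1.18]
down F [-1.66  1.16  2.35] [ 0.4424 -0.2411  0.0225]
t 58.0
59.525
```

View pics/m3.png

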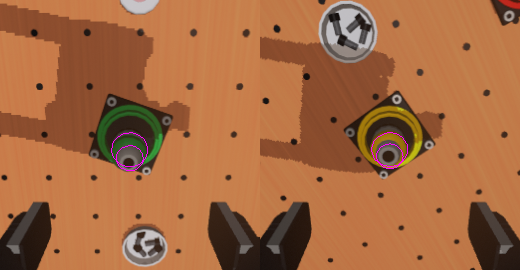

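View pics/end.png

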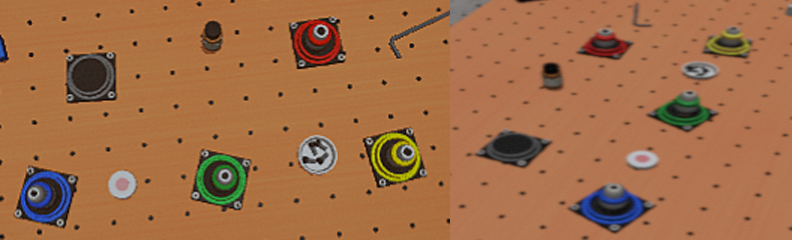

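All four stand in their matching cups. The green nose is at (129,162) and yellow at (389,155). The spare is empty and the bottle is upright at (211,37).

```bash
python3 -c "
from bench import *
sign_off(); print(readout.read_t())"
```

```text
the job is handed in; nothing more can be done
the job is handed in; nothing more can be done
```

All four objectives now stand upright in the holders that match their bands, and the job is handed in. I did it as two swaps through the spare holder: red with blue, then yellow with green. The robot's clock read about 59.5 s at the last check before handing in.

- **Grip and set-down:** Every grip closed at about 31 mm on the 32 mm barrel. The highest vertical force I read was about 4 N at set-down and 7 N when gripping; readings were taken only at those moments.
- **Final pictures:** The top, side and wrist views show every band in its own cup, the spare empty, the oil bottle standing, and the arm clear.
- **One small disagreement:** The green objective's nose is a few pixels (a few mm) from where I expected it. I did not measure it further; it looks upright and is inside the cup's 9 mm of play.

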